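# Push two tins home in the worktop tidy

### The arm

A 6-joint arm with a two-finger parallel gripper is mounted at the origin on a cart in front of the work surface, level with it; the furniture and walls round the work are solid. World frame = base frame: x ahead of the robot, y to its left, z up, the work surface at z = 0. Lengths are in m, angles in rad, forces in N, time in s.
With the tool pointing down it reaches from about 0.375 to 0.9 m from the base axis. Payload 3.1 kg.
Tool frame: the origin (TCP) lies at the very end of the fingers, on their centre line; the grasp point (between the pads) lies 19 mm behind it; z points along the fingers, y is the direction in which the jaws open and shut (so a half turn about z gives the same grasp; the last joint's range is limited). The gripper opens to 87 mm and grips with 3 to 60 N. Pads are 19 mm wide; open, the fingers measure 117 mm over their backs; the gripper's body (75 mm by 190 mm) begins 51 mm behind the grasp point.
Start: joints at [1.052, 0.527, 1.433, -0, 1.181, -0.178], TCP at [0.209, 0.589, 0.223] pointing down, gripper open.
Joint ranges: [-3.08, 3.08], [-0.75, 2.2], [0.22, 2.44], [-1.43, 4.57], [0, 2.65], [-2.85, 2.85]. Speed limits (rad/s): [2.79, 2.79, 3.14, 3.14, 3.14, 3.14].

### API

Orientations are given as a unit quaternion [x, y, z, w].
In Python, from rig import robot gives the robot as it stands. The module is installed in compiled form; this text tells all that it offers.
- The arm moves only by the tool send_rows, never from a script. Its argument "deltas" is a list of rows, each an object of numbers: "tx", "ty", "tz": the shift along the tool's x, y, z in cm; "rx", "ry", "rz": the turn, a rotation vector about the tool's x, y, z in rad. A call has 1 to 5 rows; each row is the pose to reach, as a shift and turn from the pose commanded when the call began, along the tool's axes at that moment; what a row does not reach only later rows make up. A row lasts 1/12 s, in which the tool goes at most 41.7 mm and 7.16 degrees, less where a joint would pass 70% of its speed; a pose out of reach is approached as far as the arm can. A call with a gripper value outside its range is refused whole. "claw" is the finger opening in cm, from 0 to 8.7, set as the call begins (left out, the last holds). The fingers move at their own pace and stop on an object; "squeeze" is the grip in N (left out, the last holds). Time passes only in rows, so rows that repeat a pose let the fingers close. It gives the time, the measured TCP pose, the force and the opening at its end, in the units of the state.
- robot.get_obs(): the state, without advancing time (a new reading comes with each control period).
- robot.camera(name): name is "scene" or "top" or "wrist"; returns a dict with "color" (480x640x3 uint8, red, green, blue), "z_map" (480x640 float32, m along the optical axis (not along the pixel's ray), 0 where there is no reading), "intrinsics" (3x3 intrinsics, pixels), "R" (3x3) and "t" (3): a world point X has camera coordinates R X + t; the wrist camera has in their place "tool_from_camera" (4x4, takes a point from camera to tool coordinates, whose origin is the TCP and whose axes are the flange's). Camera axes: x right, y down, z forward; pixel columns grow to the right and rows downward; lengths in m; the calibration is good to about 2 mm. A picture is of the moment at which its call begins: read the wrist's pose just before it.
- robot.hand_in(): hands the job in, once; it reports no verdict.
Trained networks look in the newest picture that a camera, given by its name, has taken for a name from the list of things; names that differ only in an ending like _2 or _b are one class to them, and where a whole thing is asked for, a point or a joint stands for the part that bears it (a point fixed in the world has none). Each returns a list of dicts, best first, with "p" (0 to 1); they miss things now and then, are a little off and sometimes report something else, mostly with a low value. They report only what shows in the picture. A call takes as long as a camera call. They do not tell look-alikes from the thing itself.
- robot.outline_of(label, camera): "pixels" (480x640 bool, what is visible of it) and "xy" ([column, row] in pixels, amid what is visible of it).
- robot.tip_of(label, camera): "xy" ([column, row] in pixels: a listed point, or the origin of a listed thing).
The state is a dict: "time": time; "q": joint angles; "joint_velocities": joint speeds; "joint_torque": joint torques, N m; "position": TCP position; "tool_rot": TCP orientation; "ft_force": force on the tool from outside, world axes, zero at the start; "moment": the same for the moment, N m; "grip_width": finger opening in m.
Only numpy, scipy, OpenCV 4.12 (cv2) and the standard library are available. Lean on these libraries where they do the work, as an engineer would, in place of code of your own. Each camera call takes 0.05 s, during which the arm holds its last target.

### The job

Push the two small tins along the worktop into the open front of the wooden tidy, one into each bay, until each stands upright against the back rail. Only push them with the fingers: do not lift, carry or tip either tin, and leave everything else where it is.

Things in the scene. Friction and masses are not known exactly. Their poses are not given: they have to be found in the camera images.
- tin_1: one of two equal closed food tins, a plain upright cylinder 75 mm in diameter and 58 mm high, about 0.26 kg, loose on the worktop. Origin: centre of its underside; z up along its axis. Standing against the back rail its centre is 38 mm in front of the rail. Either tin may start on the left or the right
- tin_2: one of two equal closed food tins, a plain upright cylinder 75 mm in diameter and 58 mm high, about 0.26 kg, loose on the worktop. Origin: centre of its underside; z up along its axis. Standing against the back rail its centre is 38 mm in front of the rail. Either tin may start on the left or the right
- tidy: low pale wooden frame without a floor, fixed to the worktop: back rail 220 mm long, 36 high; from it two cheeks and a middle divider, 8 mm thick, 28 high, run 64 mm forward with rounded ends and make two bays 98 mm wide, open in front. Origin: on the worktop, middle of the back rail's front face; x points from the open front to the back rail (the way in), y left along the rail, z up
- bay_left (a point): left bay of the tidy, as seen from its open front: point on the worktop where the middle of the bay meets the back rail's front face (+53 mm along the tidy's y from its origin); axes as the tidy's. A tin fully home has its centre at x = -38 mm, y about 0 from here
- bay_right (a point): right bay of the tidy, as seen from its open front: point on the worktop where the middle of the bay meets the back rail's front face (-53 mm along the tidy's y from its origin); axes as the tidy's. A tin fully home has its centre at x = -38 mm, y about 0 from here
- lemon: lemon, 78 x 55 x 56 mm, a bystander lying on the worktop. Origin: centre of its underside
- teaspoon: steel teaspoon, 132 x 26 x 9 mm, a bystander lying near the front edge. Origin: its middle, underside; long axis x
- fork: steel fork, 196 x 27 x 13 mm, a bystander lying near the front edge. Origin: its middle, underside; long axis x
- mug: white mug, 92 x 127 x 95 mm, a bystander on the drainer. Origin: centre of its underside; the handle points to its -y
- honey_jar: honey jar with a lid, 71 mm in diameter, 110 mm high, a bystander on the drainer. Origin: centre of its underside
- salt_shaker: salt shaker, 44 mm in diameter, 90 mm high, a bystander on the drainer. Origin: centre of its underside
There are look-alikes about, which are no part of the job. What is shaped like the tin_2 but purple is not meant.

How it is judged:
At the end, for the whole second after the job is handed in: One tin in each bay, each with less than 8 mm between it and the back rail, within 16 mm of the middle of its bay, upright (within 0.08 rad), on the worktop (less than 6 mm up) and at rest (under 10 mm/s) ((((x of tin_1 in the frame of bay_left between -0.0457 and -0.03 m and y of tin_1 in the frame of bay_left between -0.016 and 0.016 m) and (x of tin_2 in the frame of bay_right between -0.0457 and -0.03 m and y of tin_2 in the frame of bay_right between -0.016 and 0.016 m)) or ((x of tin_1 in the frame of bay_right between -0.0457 and -0.03 m and y of tin_1 in the frame of bay_right between -0.016 and 0.016 m) and (x of tin_2 in the frame of bay_left between -0.0457 and -0.03 m and y of tin_2 in the frame of bay_left between -0.016 and 0.016 m))) and angle between each of tin_1, tin_2's own z axis and vertical below 0.08 rad and height (world z) of each of tin_1, tin_2 below 0.006 m and linear speed of each of tin_1, tin_2 below 0.01 m/s); the robot touches nothing.
It fails at once if a tin is lifted (its underside's centre more than 12 mm up) or tipped by more than 0.25 rad (height (world z) of any of tin_1, tin_2 above 0.012 m or angle between any of tin_1, tin_2's own z axis and vertical above 0.25 rad).
It fails at once if a bystander (lemon, teaspoon, fork, mug, honey jar, salt shaker) is moved by more than 30 mm (distance of any of lemon, teaspoon, fork, mug, honey_jar, salt_shaker from where it was at the start of the episode above 0.03 m).
It also fails if it takes over 72 s, if anything falls off the work surface, if the arm or the gripper's body presses on something with over 40 N, if the wrist force passes 120 N, or if a joint passes its speed limit or range.

## Working session

There is one attempt and no reset: what is moved stays moved. The work goes in short steps, Python scripts to look and compute and a tool call to move; the robot and the scene stay as the last step left them, time stands still between calls to the robot, and variables do not carry over. Pictures are saved under pics/ and viewed, and the job is handed in when it is done.

Besides the shell and the picture viewer there is one more tool, called after "Request:" as a command line: name --argument value ..., lists and objects as JSON in quotes. send_rows: Moves the arm, as the interface text tells. Its arguments: {"type":"object","properties":{"deltas":{"type":"array","items":{"type":"object","properties":{"tx":{"type":"number"},"ty":{"type":"number"},"tz":{"type":"number"},"rx":{"type":"number"},"ry":{"type":"number"},"rz":{"type":"number"}}}},"claw":{"type":"number"},"squeeze":{"type":"number"}},"required":["deltas"]}

```bash
mkdir -p pics; cat > h.py <<'E'
import numpy as np, cv2
from rig import robot
def snap(n,f):
    c=robot.camera(n); cv2.imwrite('pics/'+f,c['color'][:,:,::-1]); return c
def w(c,u,v,z=None):
    K=np.array(c['intrinsics']);R=np.array(c['R']);t=np.array(c['t'])
    r=np.linalg.inv(K)@np.array([u,v,1.])
    if z is None:
        d=c['z_map'][int(round(v)),int(round(u))]; return R.T@(r*d-t)
    o=-R.T@t; d=R.T@r; return o+d*(z-o[2])/d[2]
E
python3 - <<'E'
from h import *
o=robot.get_obs();print(o['time'],o['position'],o['tool_rot'],o['grip_width'])
for n in('top','scene'):
    c=snap(n,n+'0.png')
    for l in('tin_1','tidy','bay_left','bay_right','lemon'):
        for d in robot.tip_of(l,n): print(n,l,round(d['p'],2),np.round(d['xy'],1),np.round(w(c,*d['xy'],0),3))
    for d in robot.outline_of('tin_1',n):
        ys,xs=np.nonzero(d['pixels']);P=np.array([w(c,x,y) for x,y in zip(xs,ys)]);P=P[P[:,2]>.05]
        print('outl',round(d['p'],2),d['xy'],len(P),P.mean(0) if len(P) else 0,(P.min(0)+P.max(0))/2 if len(P) else 0)
E
```

```text
0.0 [0.20853099 0.58842327 0.22158706] [ 1.69588686e-01  9.85514353e-01 -1.00869825e-03 -3.46628562e-04] 0.08693324059492694
top tin_1 0.9 [302.  278.2] [0.486 0.193 0.   ]
top tin_1 0.69 [370.6 289.5] [0.46  0.047 0.   ]
top tin_1 0.67 [186.3 187.5] [0.693 0.45  0.   ]
top tidy 0.81 [404.8 211.3] [ 0.631 -0.034  0.   ]
top bay_right 0.64 [423.6 226.9] [ 0.595 -0.074  0.   ]
top lemon 0.64 [313.7 350.2] [0.334 0.17  0.   ]
outl 0.83 [301.3, 278.2] 1056 [0.48755827 0.19245583 0.06365669] [0.44576003 0.19070912 0.53951068]
outl 0.8 [370.7, 287.6] 1035 [0.46301331 0.04883732 0.05630324] [0.43260159 0.08208243 0.53958019]
outl 0.57 [185.4, 184.2] 1020 [0.68524553 0.44300013 0.06483926] [0.54585199 0.31764078 0.53963652]
scene tin_1 0.89 [281.4 263.3] [0.486 0.196 0.   ]
scene tin_1 0.71 [315.7 205. ] [0.699 0.467 0.   ]
scene tin_1 0.69 [304.8 301.2] [0.466 0.047 0.   ]
scene tidy 0.62 [208.6 287.1] [0.338 0.176 0.   ]
scene tidy 0.57 [417.4 294.4] [ 0.639 -0.029  0.   ]
scene bay_left 0.93 [425.  284.6] [ 0.672 -0.01   0.   ]
scene bay_right 0.76 [415.7 312.3] [ 0.603 -0.07   0.   ]
scene lemon 0.71 [206.  288.9] [0.333 0.172 0.   ]
outl 0.56 [280.2, 248.9] 590 [0.48750403 0.18450804 0.05722269] [ 0.37105263 -0.14231764  0.21670488]
```

View pics/top0.png

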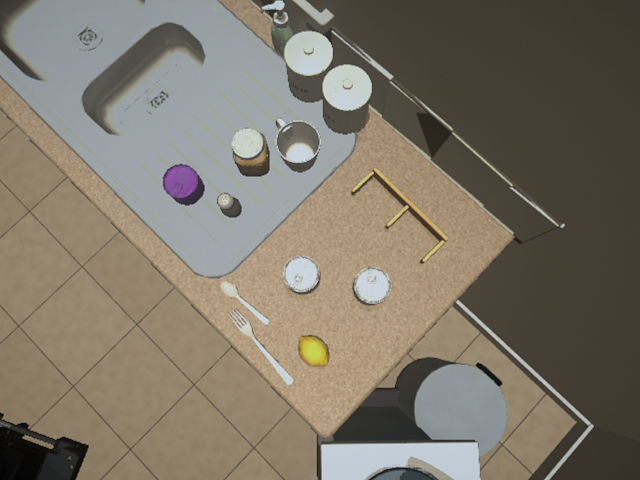

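View pics/scene0.png

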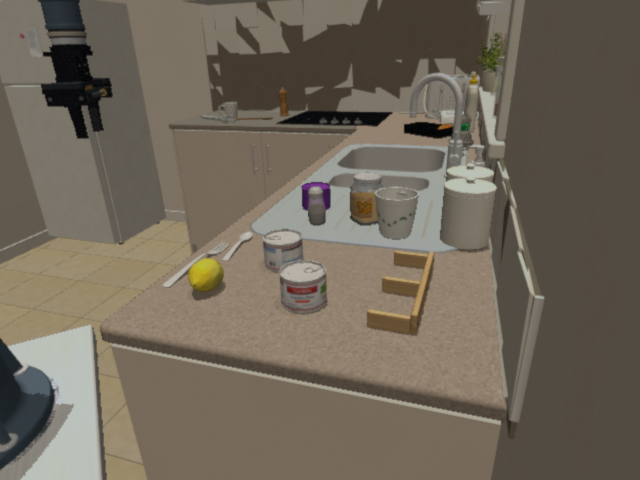

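```bash
cat >> h.py <<'E'
def cloud(c):
    K=np.array(c['intrinsics']);R=np.array(c['R']);t=np.array(c['t']);d=c['z_map']
    v,u=np.mgrid[:480,:640]; P=np.stack([(u-K[0,2])*d/K[0,0],(v-K[1,2])*d/K[1,1],d],-1)
    W=(P-t)@R; W[d==0]=np.nan; return W
E
python3 - <<'E'
from h import *
c=robot.camera('top');W=cloud(c)
m=(W[...,2]>.012)&(W[...,2]<.09)
n,l,s,ce=cv2.connectedComponentsWithStats(m[:, :].astype(np.uint8))
for i in range(1,n):
    if s[i,4]>40:
        P=W[l==i]; zt=np.percentile(P[:,2],80)
        T=P[P[:,2]>zt-.01]
        print(i,s[i],np.round(P.mean(0),3),'ztop',round(zt,3),'c',np.round(cv2.minEnclosingCircle(T[:,:2].astype(np.float32)),4) if 0 else cv2.minEnclosingCircle(T[:,:2].astype(np.float32)))
        if 100<ce[i][0]and 340<ce[i][0]<460 and ce[i][1]<270: print(cv2.minAreaRect(P[:,:2].astype(np.float32)))
# tidy colour mask at z~0.03
img=c['color'].astype(int); 
hsv=cv2.cvtColor(c['color'],cv2.COLOR_RGB2HSV)
r=(slice(150,280),slice(340,470))
big=cv2.resize(c['color'][150:280,340:470],None,fx=5,fy=5,interpolation=cv2.INTER_CUBIC)
cv2.imwrite('pics/tidy.png',big[:,:,::-1][:600])
zz=np.where(W[r][...,2]>.01,W[r][...,2],0)
cv2.imwrite('pics/tidyz.png',cv2.resize((zz*5000).clip(0,255).astype(np.uint8),None,fx=4,fy=4,interpolation=0))
E
```

```text
1 [253   0  23   8 105] [1.118 0.274 0.042] ztop 0.064 c ((1.0988845825195312, 0.25602468848228455), 0.015819847583770752)
2 [271   9  39  47 506] [1.021 0.22  0.067] ztop 0.085 c ((1.026247262954712, 0.21159325540065765), 0.0428650863468647)
5 [332  54  16  16 122] [0.951 0.11  0.07 ] ztop 0.084 c ((0.9439089894294739, 0.10840267688035965), 0.01989055797457695)
7 [287  70  37  33 592] [0.895 0.18  0.052] ztop 0.076 c ((0.9118584394454956, 0.18099820613861084), 0.04129995033144951)
8 [ 370   85  270  251 5700] [ 0.616 -0.234  0.052] ztop 0.075 c ((0.6338786482810974, -0.2177640199661255), 0.35824519395828247)
9 [323 100  46  34 675] [0.821 0.098 0.053] ztop 0.076 c ((0.8467068076133728, 0.0952153280377388), 0.04797839745879173)
((0.8292696475982666, 0.09536159038543701), (0.09703732281923294, 0.04118834435939789), 87.29890441894531)
11 [276 118  11  12  79] [0.808 0.235 0.075] ztop 0.088 c ((0.8058763742446899, 0.23236075043678284), 0.011744450777769089)
12 [278 123  41  37 949] [0.782 0.199 0.049] ztop 0.074 c ((0.7592541575431824, 0.1962517350912094), 0.042578812688589096)
14 [233 
[... 658 characters left out ...]
 ((0.6368375420570374, 0.3460138440132141), 0.017773080617189407)
42 [ 283  256   37   39 1111] [0.487 0.192 0.054] ztop 0.057 c ((0.4883373975753784, 0.1930113434791565), 0.03774834796786308)
43 [ 353  267   38   39 1132] [0.462 0.05  0.054] ztop 0.057 c ((0.46298596262931824, 0.048610832542181015), 0.03794863075017929)
50 [298 336  31  31 763] [0.334 0.17  0.046] ztop 0.053 c ((0.33331286907196045, 0.17027993500232697), 0.029018918052315712)
51 [253 338  12  14  42] [0.347 0.284 0.014] ztop 0.014 c ((0.3475990891456604, 0.28301095962524414), 0.015879260376095772)
55 [374 469  58  11 365] [ 0.09  -0.002  0.014] ztop 0.015 c ((0.08388975262641907, -0.002990690991282463), 0.05627976730465889)
```

View pics/tidy.png

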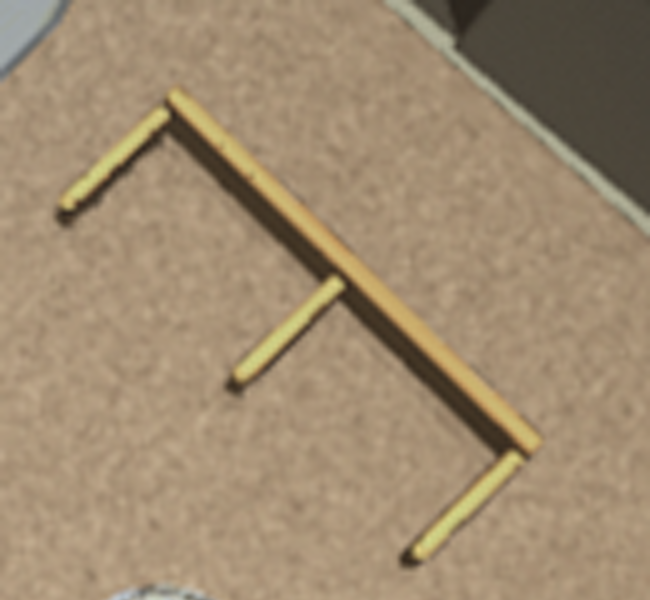

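View pics/tidyz.png

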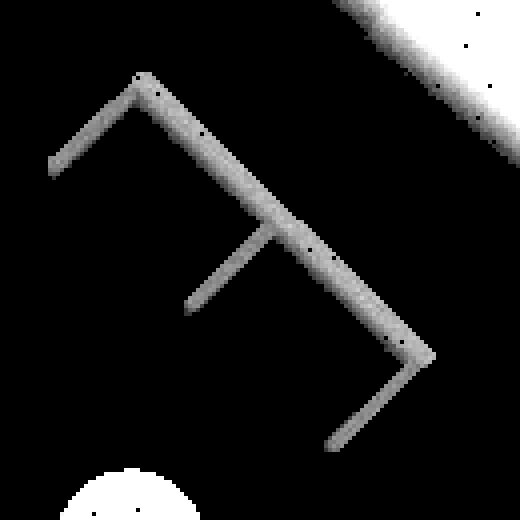

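Request:
send_rows --claw 4.4 --deltas '[{"tx": -3, "ty": -2.2, "rz": 0.097}, {"tx": -6, "ty": -4.4, "rz": 0.194}, {"tx": -9, "ty": -6.6, "rz": 0.291}, {"tx": -12, "ty": -8.8, "rz": 0.388}, {"tx": -15, "ty": -11, "rz": 0.485}]'

```text
schema error: expected keys tx, ty, tz, rx, ry, rz
```

```bash
cat >> h.py <<'E'
from scipy.spatial.transform import Rotation
O=np.array([.6356,-.0355]);X=np.array([.678,-.735]);Y=np.array([.735,.678])
def st():
    o=robot.get_obs();p=np.array(o['position']);M=Rotation.from_quat(o['tool_rot']).as_matrix()
    r=p[:2]-O
    print('t',round(o['time'],2),'p',np.round(p,4),'tidy xy',round(r@X,4),round(r@Y,4),'z',round(p[2],4),'yawerr',round(np.arctan2(M[1,1],M[0,1])-np.arctan2(Y[1],Y[0]),4),'tilt',np.round(M[:2,2],3),'F',np.round(o['ft_force'],1),'w',round(o['grip_width'],4),'q6',round(o['q'][5],2))
    return p,M
def to(tx,ty):
    p,M=st(); d=np.append(O+X*tx+Y*ty,p[2])-p; print('tool delta cm',np.round(M.T@d*100,2))
E
python3 -c "
from h import *
to(-.329,.0457)"
```

```text
t 0.75 p [0.2089 0.5891 0.2226] tidy xy -0.7484 0.1098 z 0.2226 yawerr 0.4849 tilt [-0.  0.] F [-0.4 -1.   0.5] w 0.0871 q6 -0.18
tool delta cm [-34.12 -25.22  -0.  ]
```

All six keys are needed.

Request:
send_rows --claw 4.4 --deltas '[{"tx": -3, "ty": -2.2, "tz": 0, "rx": 0, "ry": 0, "rz": 0.097}, {"tx": -6, "ty": -4.4, "tz": 0, "rx": 0, "ry": 0, "rz": 0.194}, {"tx": -9, "ty": -6.6, "tz": 0, "rx": 0, "ry": 0, "rz": 0.291}, {"tx": -12, "ty": -8.8, "tz": 0, "rx": 0, "ry": 0, "rz": 0.388}, {"tx": -15, "ty": -11, "tz": 0, "rx": 0, "ry": 0, "rz": 0.485}]'

```text
time: 1.17
position: [0.3141, 0.4339, 0.2227]
tool_rot: [0.403, 0.915, 0.0, 0.0]
ft_force: [0.2, -0.5, -0.5]
grip_width: 0.0615
```

```bash
python3 -c "
from h import *
to(-.329,.0457)"
```

```text
t 1.17 p [0.3141 0.4339 0.2227] tidy xy -0.563 0.082 z 0.2227 yawerr -0.0041 tilt [0. 0.] F [ 0.2 -0.5 -0.5] w 0.0615 q6 -0.01
tool delta cm [-23.42  -3.53   0.  ]
```

Request:
send_rows --deltas '[{"tx": -4, "ty": -0.6, "tz": 1, "rx": 0, "ry": 0, "rz": 0}, {"tx": -8, "ty": -1.2, "tz": 2, "rx": 0, "ry": 0, "rz": 0}, {"tx": -12, "ty": -1.8, "tz": 3, "rx": 0, "ry": 0, "rz": 0}, {"tx": -16, "ty": -2.4, "tz": 4, "rx": 0, "ry": 0, "rz": 0}, {"tx": -20, "ty": -3, "tz": 5, "rx": 0, "ry": 0, "rz": 0}]'

```text
time: 1.58
position: [0.4281, 0.2663, 0.1725]
tool_rot: [0.401, 0.916, 0.0, 0.0]
ft_force: [0.9, 1.0, -0.5]
grip_width: 0.0444
```

```bash
python3 -c "
from h import *
to(-.329,.0457)"
```

```text
t 1.58 p [0.4281 0.2663 0.1725] tidy xy -0.3625 0.0521 z 0.1725 yawerr 0.0002 tilt [0.001 0.   ] F [ 0.9  1.  -0.5] w 0.0444 q6 -0.41
tool delta cm [-3.36 -0.64  0.  ]
```

Request:
send_rows --deltas '[{"tx": -1.2, "ty": -0.3, "tz": 2.5, "rx": 0, "ry": 0, "rz": 0}, {"tx": -2.2, "ty": -0.6, "tz": 5, "rx": 0, "ry": 0, "rz": 0}, {"tx": -3, "ty": -0.6, "tz": 7.5, "rx": 0, "ry": 0, "rz": 0}, {"tx": -3, "ty": -0.6, "tz": 10, "rx": 0, "ry": 0, "rz": 0}, {"tx": -3, "ty": -0.6, "tz": 11, "rx": 0, "ry": 0, "rz": 0}]'

```text
time: 2.0
position: [0.4421, 0.2407, 0.0601]
tool_rot: [0.402, 0.916, -0.001, -0.002]
ft_force: [0.3, -0.6, -0.4]
grip_width: 0.0439
```

```bash
python3 -c "
from h import *
to(-.329,.0457)
snap('wrist','w1.png');snap('scene','s1.png')"
```

```text
t 2.0 p [0.4421 0.2407 0.0601] tidy xy -0.3342 0.045 z 0.0601 yawerr -0.0017 tilt [-0.004 -0.001] F [ 0.3 -0.6 -0.4] w 0.0439 q6 -0.47
tool delta cm [-0.52  0.07 -0.  ]
```

View pics/w1.png

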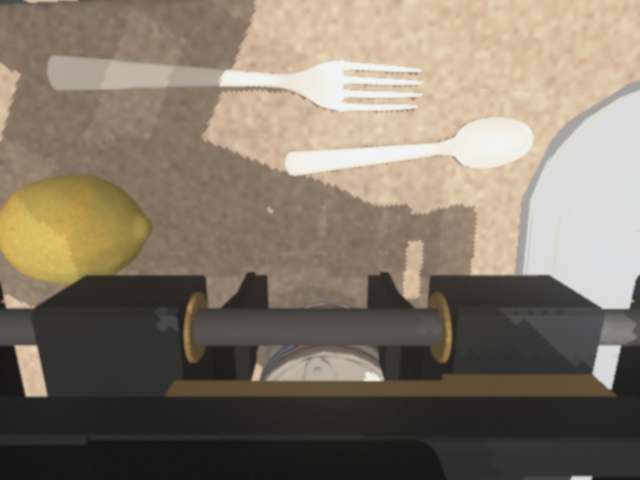

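View pics/s1.png

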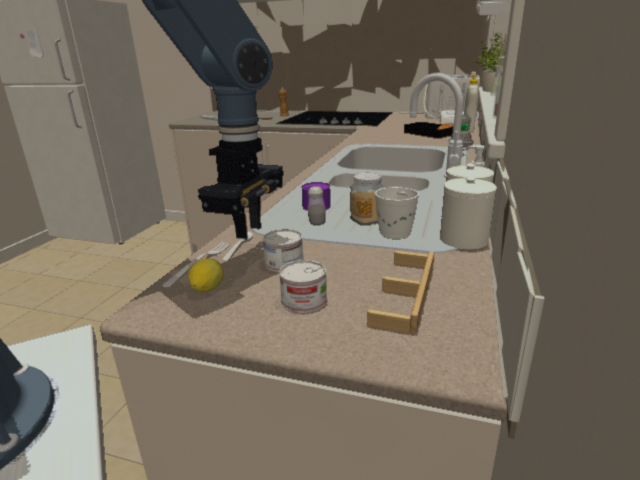

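Request:
send_rows --deltas '[{"tx": 0, "ty": 0, "tz": 1.5, "rx": 0, "ry": 0, "rz": 0}, {"tx": 0, "ty": 0, "tz": 3, "rx": 0, "ry": 0, "rz": 0}, {"tx": 0, "ty": 0, "tz": 4, "rx": 0, "ry": 0, "rz": 0}, {"tx": 0, "ty": 0, "tz": 4.8, "rx": 0, "ry": 0, "rz": 0}, {"tx": 0, "ty": 0, "tz": 4.8, "rx": 0, "ry": 0, "rz": 0}]'

```text
time: 2.52
position: [0.4426, 0.242, 0.0141]
tool_rot: [0.401, 0.916, -0.0, -0.0]
ft_force: [-0.6, 0.3, -0.7]
grip_width: 0.0439
```

Request:
send_rows --deltas '[{"tx": -0.6, "ty": 0, "tz": 0, "rx": 0, "ry": 0, "rz": 0}, {"tx": -1.2, "ty": 0, "tz": 0, "rx": 0, "ry": 0, "rz": 0}, {"tx": -1.8, "ty": 0, "tz": 0, "rx": 0, "ry": 0, "rz": 0}, {"tx": -2.4, "ty": 0, "tz": 0, "rx": 0, "ry": 0, "rz": 0}, {"tx": -3, "ty": 0, "tz": 0, "rx": 0, "ry": 0, "rz": 0}]'

```text
time: 2.93
position: [0.4641, 0.2193, 0.0151]
tool_rot: [0.402, 0.916, 0.0, 0.0]
ft_force: [-0.3, 1.9, 2.3]
grip_width: 0.044
```

Request:
send_rows --deltas '[{"tx": -0.8, "ty": 0, "tz": 0, "rx": 0, "ry": 0, "rz": 0}, {"tx": -1.6, "ty": 0.1, "tz": 0, "rx": 0, "ry": 0, "rz": 0}, {"tx": -2.4, "ty": 0.2, "tz": 0, "rx": 0, "ry": 0, "rz": 0}, {"tx": -3.2, "ty": 0.2, "tz": 0, "rx": 0, "ry": 0, "rz": 0}, {"tx": -4, "ty": 0.3, "tz": 0, "rx": 0, "ry": 0, "rz": 0}]'

```text
time: 3.35
position: [0.4925, 0.1917, 0.0146]
tool_rot: [0.401, 0.916, -0.0, -0.001]
ft_force: [-2.4, 3.5, 2.5]
grip_width: 0.0438
```

```bash
cat >> h.py <<'E'
def tins(c):
    W=cloud(c);m=(W[...,2]>.045)&(W[...,2]<.066)
    # only tin-top height, work area
    r=W[...,:2]-O; a=r@X;b=r@Y
    for d in robot.outline_of('tin_1','top'):
        P=W[d['pixels']]; T=P[(P[:,2]>.05)&(P[:,2]<.066)]
        if len(T)<50: continue
        (cx,cy),rad=cv2.minEnclosingCircle(T[:,:2].astype(np.float32)); q=np.array([cx,cy])-O
        print('tin p',round(d['p'],2),'xy',round(cx,4),round(cy,4),'tidy',np.round([q@X,q@Y],4),'r',round(rad,4),'ztop',np.round(np.median(T[:,2]),4),len(T))
E
python3 -c "
from h import *
to(-.078,.053)
c=snap('top','t2.png');tins(c)"
```

```text
t 3.35 p [0.4925 0.1917 0.0146] tidy xy -0.264 0.0488 z 0.0146 yawerr -0.0005 tilt [-0.001 -0.   ] F [-2.4  3.5  2.5] w 0.0438 q6 -0.59
tool delta cm [-18.6    0.43  -0.02]
tin p 0.6 xy 0.6884 0.4447 tidy [-0.3172  0.3644] r 0.0384 ztop 0.0582 1000
```

View pics/t2.png

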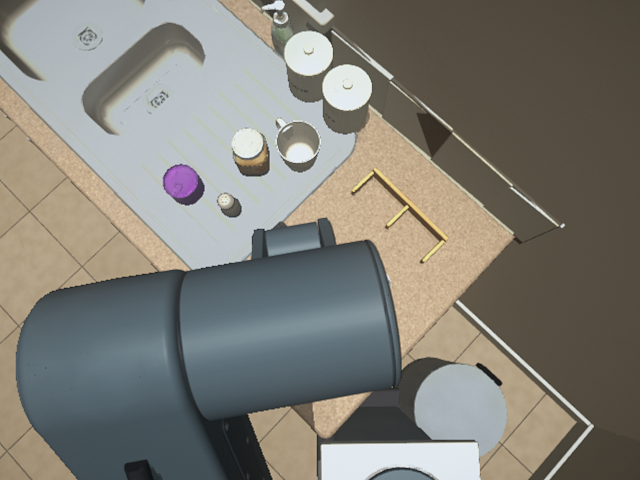

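Request:
send_rows --deltas '[{"tx": -0.8, "ty": 0.1, "tz": 0, "rx": 0, "ry": 0, "rz": 0}, {"tx": -1.6, "ty": 0.2, "tz": 0, "rx": 0, "ry": 0, "rz": 0}, {"tx": -2.4, "ty": 0.3, "tz": 0, "rx": 0, "ry": 0, "rz": 0}, {"tx": -3.2, "ty": 0.4, "tz": 0, "rx": 0, "ry": 0, "rz": 0}, {"tx": -4, "ty": 0.4, "tz": 0, "rx": 0, "ry": 0, "rz": 0}]'

```text
time: 3.87
position: [0.5239, 0.1651, 0.0144]
tool_rot: [0.401, 0.916, 0.0, 0.0]
ft_force: [0.2, -0.1, 0.3]
grip_width: 0.0443
```

Request:
send_rows --deltas '[{"tx": -0.8, "ty": 0, "tz": 0, "rx": 0, "ry": 0, "rz": 0}, {"tx": -1.6, "ty": 0, "tz": 0, "rx": 0, "ry": 0, "rz": 0}, {"tx": -2.4, "ty": 0, "tz": 0, "rx": 0, "ry": 0, "rz": 0}, {"tx": -3.2, "ty": 0, "tz": 0, "rx": 0, "ry": 0, "rz": 0}, {"tx": -4, "ty": 0, "tz": 0, "rx": 0, "ry": 0, "rz": 0}]'

```text
time: 4.28
position: [0.5503, 0.1355, 0.0145]
tool_rot: [0.401, 0.916, -0.0, -0.0]
ft_force: [-0.7, 0.7, -0.9]
grip_width: 0.0439
```

```bash
python3 -c "
from h import *
to(-.078,.053)
snap('scene','s3.png');c=robot.camera('top');tins(c)"
```

```text
t 4.28 p [0.5503 0.1355 0.0145] tidy xy -0.1836 0.0532 z 0.0145 yawerr -0.0002 tilt [-0. -0.] F [-0.7  0.7 -0.9] w 0.0439 q6 -0.7
tool delta cm [-10.56  -0.02  -0.  ]
tin p 0.95 xy 0.6875 0.4458 tidy [-0.3186  0.3645] r 0.0383 ztop 0.0581 979
```

View pics/s3.png

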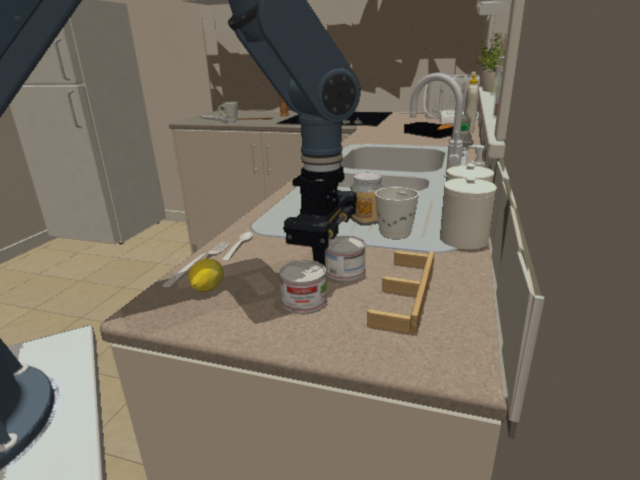

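```bash
cat >> h.py <<'E'
def sc(f=None):
    c=snap('scene',f) if f else robot.camera('scene')
    W=cloud(c); r=W[...,:2]-O; a=r@X;b=r@Y
    m=(abs(W[...,2]-.058)<.005)&(a>-.35)&(a<.02)&(b>-.13)&(b<.12)
    n,l,s,ce=cv2.connectedComponentsWithStats(m.astype(np.uint8))
    for i in range(1,n):
        if s[i,4]>120:
            (u,v),rad=cv2.minEnclosingCircle(np.stack([a[l==i],b[l==i]],1).astype(np.float32)); print('scene tin tidy',round(u,4),round(v,4),'r',round(rad,4),s[i])
E
python3 -c "
from h import *
sc()"
```

```text
scene tin tidy -0.1412 0.0531 r 0.0389 [328 236  39  18 465]
scene tin tidy -0.1783 -0.0673 r 0.0387 [280 260  46  24 775]
```

Request:
send_rows --deltas '[{"tx": -0.8, "ty": 0, "tz": 0, "rx": 0, "ry": 0, "rz": 0}, {"tx": -1.6, "ty": 0, "tz": 0, "rx": 0, "ry": 0, "rz": 0}, {"tx": -2.4, "ty": 0, "tz": 0, "rx": 0, "ry": 0, "rz": 0}, {"tx": -3.2, "ty": 0, "tz": 0, "rx": 0, "ry": 0, "rz": 0}, {"tx": -4, "ty": 0, "tz": 0, "rx": 0, "ry": 0, "rz": 0}]'

```text
time: 4.9
position: [0.5775, 0.1062, 0.0145]
tool_rot: [0.401, 0.916, 0.0, -0.0]
ft_force: [-0.5, 1.1, -0.3]
grip_width: 0.044
```

Request:
send_rows --deltas '[{"tx": -0.8, "ty": 0, "tz": 0, "rx": 0, "ry": 0, "rz": 0}, {"tx": -1.6, "ty": 0, "tz": 0, "rx": 0, "ry": 0, "rz": 0}, {"tx": -2.4, "ty": 0, "tz": 0, "rx": 0, "ry": 0, "rz": 0}, {"tx": -3.2, "ty": 0, "tz": 0, "rx": 0, "ry": 0, "rz": 0}, {"tx": -4, "ty": 0, "tz": 0, "rx": 0, "ry": 0, "rz": 0}]'

```text
time: 5.32
position: [0.6045, 0.0768, 0.0145]
tool_rot: [0.401, 0.916, -0.0, -0.0]
ft_force: [-1.3, 0.7, -0.1]
grip_width: 0.0436
```

```bash
python3 -c "
from h import *
to(-.078,.053);sc()"
```

```text
t 5.32 p [0.6045 0.0768 0.0145] tidy xy -0.1036 0.0533 z 0.0145 yawerr -0.0002 tilt [-0.  0.] F [-1.3  0.7 -0.1] w 0.0436 q6 -0.8
tool delta cm [-2.56 -0.03 -0.  ]
scene tin tidy -0.0657 0.0527 r 0.04 [371 240  39  20 442]
scene tin tidy -0.1775 -0.0667 r 0.0389 [280 260  46  24 768]
```

Request:
send_rows --deltas '[{"tx": -0.4, "ty": 0, "tz": 0, "rx": 0, "ry": 0, "rz": 0}, {"tx": -0.8, "ty": 0, "tz": 0, "rx": 0, "ry": 0, "rz": 0}, {"tx": -1.2, "ty": 0, "tz": 0, "rx": 0, "ry": 0, "rz": 0}, {"tx": -1.6, "ty": 0, "tz": 0, "rx": 0, "ry": 0, "rz": 0}, {"tx": -2.0, "ty": 0, "tz": 0, "rx": 0, "ry": 0, "rz": 0}]'

```text
time: 5.78
position: [0.6175, 0.0627, 0.0146]
tool_rot: [0.401, 0.916, -0.0, -0.0]
ft_force: [-1.9, 1.7, 1.9]
grip_width: 0.044
```

Request:
send_rows --deltas '[{"tx": -0.1, "ty": 0, "tz": 0, "rx": 0, "ry": 0, "rz": 0}, {"tx": -0.2, "ty": 0, "tz": 0, "rx": 0, "ry": 0, "rz": 0}, {"tx": -0.3, "ty": 0, "tz": 0, "rx": 0, "ry": 0, "rz": 0}, {"tx": -0.4, "ty": 0, "tz": 0, "rx": 0, "ry": 0, "rz": 0}, {"tx": -0.4, "ty": 0, "tz": 0, "rx": 0, "ry": 0, "rz": 0}]'

```text
time: 6.2
position: [0.6203, 0.0598, 0.0146]
tool_rot: [0.401, 0.916, -0.0, -0.0]
ft_force: [-1.2, 2.0, 1.0]
grip_width: 0.0438
```

```bash
python3 -c "
from h import *
to(-.078,.053);sc('s4.png')"
```

```text
t 6.2 p [0.6203 0.0598 0.0146] tidy xy -0.0804 0.0533 z 0.0146 yawerr 0.0 tilt [-0. -0.] F [-1.2  2.   1. ] w 0.0438 q6 -0.83
tool delta cm [-0.24 -0.03  0.  ]
scene tin tidy -0.0394 0.0534 r 0.0387 [385 242  39  20 426]
scene tin tidy -0.1786 -0.0674 r 0.0388 [280 260  46  24 754]
```

View pics/s4.png

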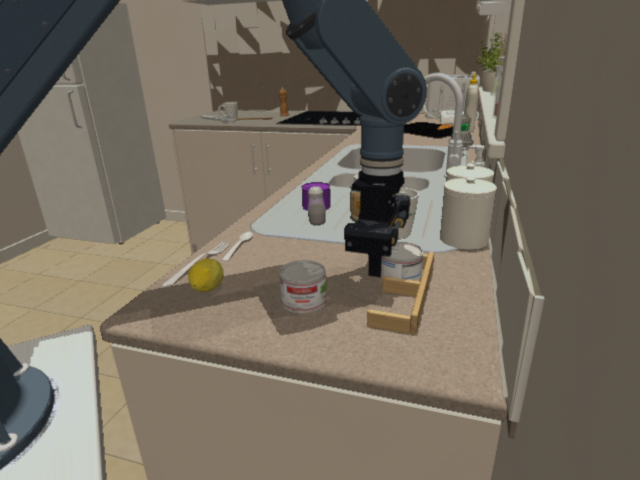

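Request:
send_rows --deltas '[{"tx": -0.1, "ty": 0, "tz": 0, "rx": 0, "ry": 0, "rz": 0}, {"tx": -0.15, "ty": 0, "tz": 0, "rx": 0, "ry": 0, "rz": 0}, {"tx": -0.2, "ty": 0, "tz": 0, "rx": 0, "ry": 0, "rz": 0}, {"tx": -0.2, "ty": 0, "tz": 0, "rx": 0, "ry": 0, "rz": 0}]'

```text
time: 6.58
position: [0.6217, 0.0583, 0.0146]
tool_rot: [0.401, 0.916, -0.0, 0.0]
ft_force: [-1.8, 0.7, 2.5]
grip_width: 0.0438
```

```bash
python3 -c "
from h import *
to(-.078,.053);sc()"
```

```text
t 6.58 p [0.6217 0.0583 0.0146] tidy xy -0.0783 0.0533 z 0.0146 yawerr -0.0001 tilt [ 0. -0.] F [-1.8  0.7  2.5] w 0.0438 q6 -0.83
tool delta cm [-0.03 -0.04  0.  ]
scene tin tidy -0.0376 0.0528 r 0.0387 [386 242  39  20 425]
scene tin tidy -0.1794 -0.0674 r 0.0391 [280 260  46  24 766]
```

Request:
send_rows --deltas '[{"tx": -0.1, "ty": 0, "tz": 0, "rx": 0, "ry": 0, "rz": 0}, {"tx": -0.1, "ty": 0, "tz": 0, "rx": 0, "ry": 0, "rz": 0}]'

```text
time: 6.8
position: [0.6224, 0.0575, 0.0145]
tool_rot: [0.401, 0.916, -0.0, 0.0]
ft_force: [-1.9, 2.3, 1.4]
grip_width: 0.0438
```

Request:
send_rows --deltas '[{"tx": -0.1, "ty": 0, "tz": 0, "rx": 0, "ry": 0, "rz": 0}, {"tx": -0.1, "ty": 0, "tz": 0, "rx": 0, "ry": 0, "rz": 0}]'

```text
time: 6.97
position: [0.6232, 0.0567, 0.0146]
tool_rot: [0.401, 0.916, -0.0, 0.0]
ft_force: [-1.5, 1.7, 1.5]
grip_width: 0.0439
```

Request:
send_rows --deltas '[{"tx": -0.1, "ty": 0, "tz": 0, "rx": 0, "ry": 0, "rz": 0}, {"tx": -0.1, "ty": 0, "tz": 0, "rx": 0, "ry": 0, "rz": 0}]'

```text
time: 7.13
position: [0.6232, 0.0565, 0.0145]
tool_rot: [0.401, 0.916, 0.0, -0.001]
ft_force: [-2.6, 4.1, 1.9]
grip_width: 0.0439
```

Request:
send_rows --deltas '[{"tx": -0.1, "ty": 0, "tz": 0, "rx": 0, "ry": 0, "rz": 0}, {"tx": -0.1, "ty": 0, "tz": 0, "rx": 0, "ry": 0, "rz": 0}]'

```text
time: 7.3
position: [0.6232, 0.0564, 0.0145]
tool_rot: [0.401, 0.916, 0.0, -0.001]
ft_force: [-3.8, 5.2, 4.0]
grip_width: 0.044
```

```bash
python3 -c "
from h import *
to(-.078,.053);sc()"
```

```text
t 7.3 p [0.6232 0.0564 0.0145] tidy xy -0.0759 0.0532 z 0.0145 yawerr -0.0004 tilt [-0.002  0.002] F [-3.8  5.2  4. ] w 0.044 q6 -0.83
tool delta cm [ 0.2  -0.02  0.  ]
scene tin tidy -0.0342 0.0529 r 0.0394 [387 242  39  20 428]
scene tin tidy -0.1779 -0.067 r 0.0385 [280 260  46  24 743]
```

Request:
send_rows --deltas '[{"tx": 0.5, "ty": 0, "tz": 0, "rx": 0, "ry": 0, "rz": 0}, {"tx": 1.5, "ty": 0, "tz": 0, "rx": 0, "ry": 0, "rz": 0}, {"tx": 3.5, "ty": 0, "tz": -1, "rx": 0, "ry": 0, "rz": 0}, {"tx": 5.5, "ty": 0, "tz": -3.5, "rx": 0, "ry": 0, "rz": 0}, {"tx": 7, "ty": 0, "tz": -7, "rx": 0, "ry": 0, "rz": 0}]'

```text
time: 7.77
position: [0.5735, 0.1074, 0.0824]
tool_rot: [0.401, 0.916, -0.002, -0.003]
ft_force: [0.3, 0.3, 0.3]
grip_width: 0.044
```

Request:
send_rows --deltas '[{"tx": 2, "ty": -1, "tz": -2, "rx": 0, "ry": 0, "rz": 0}, {"tx": 4.5, "ty": -3, "tz": -4, "rx": 0, "ry": 0, "rz": 0}, {"tx": 7, "ty": -6, "tz": -5, "rx": 0, "ry": 0, "rz": 0}, {"tx": 9, "ty": -9, "tz": -5, "rx": 0, "ry": 0, "rz": 0}, {"tx": 9, "ty": -12, "tz": -5, "rx": 0, "ry": 0, "rz": 0}]'

```text
time: 8.18
position: [0.4235, 0.0931, 0.1353]
tool_rot: [0.399, 0.917, -0.0, -0.0]
ft_force: [0.0, -0.4, 0.0]
grip_width: 0.0444
```

```bash
python3 -c "
from h import *
to(-.245,-.067);sc('s5.png')"
```

```text
t 8.18 p [0.4235 0.0931 0.1353] tidy xy -0.2384 -0.0687 z 0.1353 yawerr 0.004 tilt [-0.001 -0.   ] F [ 0.  -0.4  0. ] w 0.0444 q6 -0.79
tool delta cm [0.66 0.17 0.  ]
scene tin tidy -0.0362 0.0537 r 0.0388 [383 242  43  20 587]
scene tin tidy -0.177 -0.067 r 0.0388 [280 260  46  24 731]
```

View pics/s5.png

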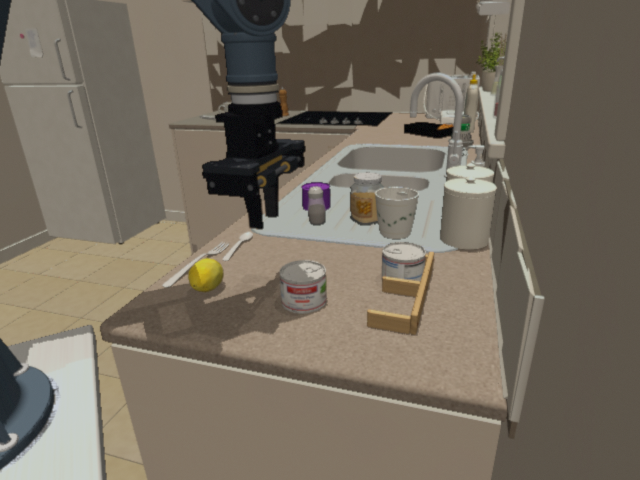

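Request:
send_rows --deltas '[{"tx": 0.6, "ty": 0.1, "tz": 3, "rx": 0, "ry": 0, "rz": 0}, {"tx": 0.6, "ty": 0.1, "tz": 6, "rx": 0, "ry": 0, "rz": 0}, {"tx": 0.6, "ty": 0.1, "tz": 9, "rx": 0, "ry": 0, "rz": 0}, {"tx": 0.6, "ty": 0.1, "tz": 11, "rx": 0, "ry": 0, "rz": 0}, {"tx": 0.6, "ty": 0.1, "tz": 12, "rx": 0, "ry": 0, "rz": 0}]'

```text
time: 8.65
position: [0.4243, 0.0965, 0.0124]
tool_rot: [0.401, 0.916, -0.0, -0.0]
ft_force: [-0.4, -0.4, 0.4]
grip_width: 0.0436
```

```bash
python3 -c "
from h import *
to(-.076,-.053);sc()"
```

```text
t 8.65 p [0.4243 0.0965 0.0124] tidy xy -0.2403 -0.0658 z 0.0124 yawerr 0.0 tilt [-0.001 -0.   ] F [-0.4 -0.4  0.4] w 0.0436 q6 -0.78
tool delta cm [-1.643e+01  1.280e+00 -1.000e-02]
scene tin tidy -0.0368 0.0534 r 0.0394 [383 242  43  20 578]
scene tin tidy -0.1782 -0.067 r 0.0384 [280 260  46  24 754]
```

Request:
send_rows --deltas '[{"tx": -0.6, "ty": 0, "tz": -0.1, "rx": 0, "ry": 0, "rz": 0}, {"tx": -1.2, "ty": 0, "tz": -0.2, "rx": 0, "ry": 0, "rz": 0}, {"tx": -1.8, "ty": 0, "tz": -0.2, "rx": 0, "ry": 0, "rz": 0}, {"tx": -2.4, "ty": 0, "tz": -0.2, "rx": 0, "ry": 0, "rz": 0}, {"tx": -3, "ty": 0, "tz": -0.2, "rx": 0, "ry": 0, "rz": 0}]'

```text
time: 9.12
position: [0.445, 0.0742, 0.0174]
tool_rot: [0.402, 0.916, 0.0, 0.0]
ft_force: [-1.6, 2.2, 1.8]
grip_width: 0.0438
```

Request:
send_rows --deltas '[{"tx": -0.8, "ty": 0.2, "tz": 0, "rx": 0, "ry": 0, "rz": 0}, {"tx": -1.6, "ty": 0.4, "tz": 0, "rx": 0, "ry": 0, "rz": 0}, {"tx": -2.4, "ty": 0.6, "tz": 0, "rx": 0, "ry": 0, "rz": 0}, {"tx": -3.2, "ty": 0.8, "tz": 0, "rx": 0, "ry": 0, "rz": 0}, {"tx": -4, "ty": 1.0, "tz": 0, "rx": 0, "ry": 0, "rz": 0}]'

```text
time: 9.53
position: [0.4794, 0.0517, 0.0166]
tool_rot: [0.401, 0.916, -0.0, -0.0]
ft_force: [-3.2, 2.3, 4.0]
grip_width: 0.0441
```

```bash
python3 -c "
from h import *
to(-.076,-.053);sc('s6.png')"
```

```text
t 9.53 p [0.4794 0.0517 0.0166] tidy xy -0.17 -0.0557 z 0.0166 yawerr -0.0002 tilt [-0.001  0.   ] F [-3.2  2.3  4. ] w 0.0441 q6 -0.87
tool delta cm [-9.4   0.27 -0.01]
scene tin tidy -0.0354 0.0531 r 0.0388 [383 242  43  20 558]
scene tin tidy -0.1297 -0.0558 r 0.0392 [313 261  44  25 724]
```

View pics/s6.png

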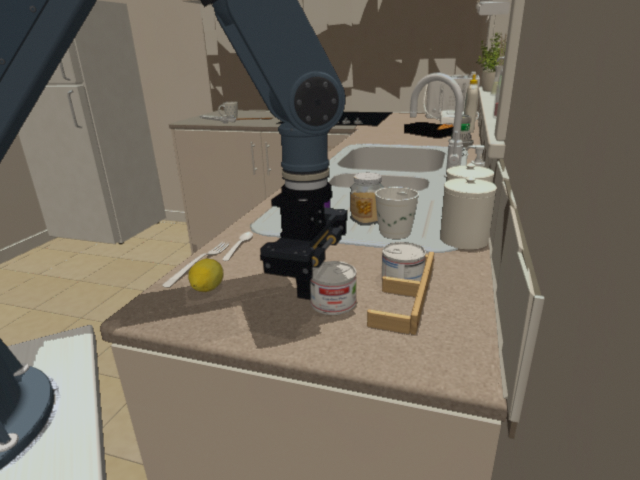

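Tin B follows the fingers, centred in front of the right bay. Continue.

Request:
send_rows --deltas '[{"tx": -0.8, "ty": 0.1, "tz": 0, "rx": 0, "ry": 0, "rz": 0}, {"tx": -1.6, "ty": 0.2, "tz": 0, "rx": 0, "ry": 0, "rz": 0}, {"tx": -2.4, "ty": 0.2, "tz": 0, "rx": 0, "ry": 0, "rz": 0}, {"tx": -3.2, "ty": 0.2, "tz": 0, "rx": 0, "ry": 0, "rz": 0}, {"tx": -4, "ty": 0.2, "tz": 0, "rx": 0, "ry": 0, "rz": 0}]'

```text
time: 10.0
position: [0.5087, 0.0233, 0.0165]
tool_rot: [0.401, 0.916, 0.0, 0.0]
ft_force: [-2.8, 2.3, 1.8]
grip_width: 0.0442
```

Request:
send_rows --deltas '[{"tx": -0.7, "ty": 0, "tz": 0, "rx": 0, "ry": 0, "rz": 0}, {"tx": -1.4, "ty": 0, "tz": 0, "rx": 0, "ry": 0, "rz": 0}, {"tx": -2.1, "ty": 0, "tz": 0, "rx": 0, "ry": 0, "rz": 0}, {"tx": -2.8, "ty": 0, "tz": 0, "rx": 0, "ry": 0, "rz": 0}, {"tx": -3.4, "ty": 0, "tz": 0, "rx": 0, "ry": 0, "rz": 0}]'

```text
time: 10.42
position: [0.5314, -0.0016, 0.0165]
tool_rot: [0.401, 0.916, -0.0, 0.0]
ft_force: [-1.3, 2.1, 1.3]
grip_width: 0.044
```

```bash
python3 -c "
from h import *
to(-.076,-.053);sc()"
```

```text
t 10.42 p [ 0.5314 -0.0016  0.0165] tidy xy -0.0955 -0.0536 z 0.0165 yawerr -0.0001 tilt [ 0. -0.] F [-1.3  2.1  1.3] w 0.044 q6 -0.96
tool delta cm [-1.95  0.06  0.  ]
scene tin tidy -0.0366 0.0529 r 0.0389 [383 242  43  20 567]
scene tin tidy -0.0566 -0.0539 r 0.039 [363 266  41  26 674]
```

Request:
send_rows --deltas '[{"tx": -0.4, "ty": 0, "tz": 0, "rx": 0, "ry": 0, "rz": 0}, {"tx": -0.8, "ty": 0, "tz": 0, "rx": 0, "ry": 0, "rz": 0}, {"tx": -1.2, "ty": 0, "tz": 0, "rx": 0, "ry": 0, "rz": 0}, {"tx": -1.4, "ty": 0, "tz": 0, "rx": 0, "ry": 0, "rz": 0}, {"tx": -1.6, "ty": 0, "tz": 0, "rx": 0, "ry": 0, "rz": 0}]'

```text
time: 10.88
position: [0.5418, -0.0129, 0.0165]
tool_rot: [0.401, 0.916, 0.0, 0.0]
ft_force: [-2.1, 2.2, 2.9]
grip_width: 0.0437
```

Request:
send_rows --deltas '[{"tx": -0.1, "ty": 0, "tz": 0, "rx": 0, "ry": 0, "rz": 0}, {"tx": -0.2, "ty": 0, "tz": 0, "rx": 0, "ry": 0, "rz": 0}, {"tx": -0.2, "ty": 0, "tz": 0, "rx": 0, "ry": 0, "rz": 0}]'

```text
time: 11.13
position: [0.5431, -0.0143, 0.0165]
tool_rot: [0.401, 0.916, -0.0, 0.0]
ft_force: [-1.9, 1.8, 1.1]
grip_width: 0.0438
```

Request:
send_rows --deltas '[{"tx": -0.1, "ty": 0, "tz": 0, "rx": 0, "ry": 0, "rz": 0}, {"tx": -0.2, "ty": 0, "tz": 0, "rx": 0, "ry": 0, "rz": 0}, {"tx": -0.2, "ty": 0, "tz": 0, "rx": 0, "ry": 0, "rz": 0}]'

```text
time: 11.38
position: [0.5445, -0.0158, 0.0166]
tool_rot: [0.401, 0.916, -0.0, 0.0]
ft_force: [-2.2, 1.8, 1.3]
grip_width: 0.0441
```

```bash
python3 -c "
from h import *
to(-.076,-.053);sc()"
```

```text
t 11.38 p [ 0.5445 -0.0158  0.0166] tidy xy -0.0763 -0.0536 z 0.0166 yawerr 0.0001 tilt [ 0. -0.] F [-2.2  1.8  1.3] w 0.0441 q6 -0.98
tool delta cm [-0.03  0.06  0.  ]
scene tin tidy -0.0338 0.0528 r 0.0392 [388 242  38  20 459]
scene tin tidy -0.0361 -0.054 r 0.0388 [377 268  40  26 669]
```

Request:
send_rows --deltas '[{"tx": -0.1, "ty": 0, "tz": 0, "rx": 0, "ry": 0, "rz": 0}, {"tx": -0.1, "ty": 0, "tz": 0, "rx": 0, "ry": 0, "rz": 0}]'

```text
time: 11.6
position: [0.5449, -0.0163, 0.0165]
tool_rot: [0.401, 0.916, 0.0, -0.0]
ft_force: [-1.6, 1.9, 2.0]
grip_width: 0.0442
```

Request:
send_rows --deltas '[{"tx": -0.1, "ty": 0, "tz": 0, "rx": 0, "ry": 0, "rz": 0}, {"tx": -0.1, "ty": 0, "tz": 0, "rx": 0, "ry": 0, "rz": 0}]'

```text
time: 11.77
position: [0.5449, -0.0165, 0.0165]
tool_rot: [0.401, 0.916, 0.0, -0.001]
ft_force: [-3.1, 4.0, 2.6]
grip_width: 0.0443
```

Stalled against the rail, same as the first. Retract.

Request:
send_rows --deltas '[{"tx": 0.5, "ty": 0, "tz": 0, "rx": 0, "ry": 0, "rz": 0}, {"tx": 1.5, "ty": 0, "tz": 0, "rx": 0, "ry": 0, "rz": 0}, {"tx": 3.5, "ty": 0, "tz": -1, "rx": 0, "ry": 0, "rz": 0}, {"tx": 6, "ty": 0, "tz": -3.5, "rx": 0, "ry": 0, "rz": 0}, {"tx": 9, "ty": 0, "tz": -6, "rx": 0, "ry": 0, "rz": 0}]'

```text
time: 12.18
position: [0.4849, 0.0489, 0.0764]
tool_rot: [0.402, 0.916, -0.0, 0.001]
ft_force: [-0.0, 0.5, 0.8]
grip_width: 0.0439
```

Request:
send_rows --deltas '[{"tx": 2.5, "ty": 1, "tz": -2, "rx": 0, "ry": 0, "rz": 0}, {"tx": 5, "ty": 2, "tz": -4, "rx": 0, "ry": 0, "rz": 0}, {"tx": 7.5, "ty": 4, "tz": -6, "rx": 0, "ry": 0, "rz": 0}, {"tx": 10, "ty": 6, "tz": -8, "rx": 0, "ry": 0, "rz": 0}, {"tx": 13, "ty": 8, "tz": -10, "rx": 0, "ry": 0, "rz": 0}]'

```text
time: 12.6
position: [0.4559, 0.1999, 0.1779]
tool_rot: [0.402, 0.916, 0.001, 0.001]
ft_force: [0.8, 0.8, 0.0]
grip_width: 0.0443
```

Request:
send_rows --deltas '[{"tx": 3, "ty": 2, "tz": 0, "rx": 0, "ry": 0, "rz": 0}, {"tx": 6, "ty": 4, "tz": 0, "rx": 0, "ry": 0, "rz": 0}, {"tx": 9, "ty": 6, "tz": 0, "rx": 0, "ry": 0, "rz": 0}, {"tx": 12, "ty": 8, "tz": 0, "rx": 0, "ry": 0, "rz": 0}, {"tx": 12, "ty": 8, "tz": 0, "rx": 0, "ry": 0, "rz": 0}]'

```text
time: 13.02
position: [0.4322, 0.3472, 0.177]
tool_rot: [0.399, 0.917, 0.003, 0.001]
ft_force: [0.6, -1.2, 0.7]
grip_width: 0.0441
```

```bash
python3 -c "
from h import *
st();sc('s7.png');c=snap('top','t7.png');tins(c)"
```

```text
t 13.02 p [0.4322 0.3472 0.177 ] tidy xy -0.4192 0.11 z 0.177 yawerr 0.0054 tilt [0.004 0.004] F [ 0.6 -1.2  0.7] w 0.0441 q6 -0.28
scene tin tidy -0.0369 0.0532 r 0.0393 [383 242  43  20 561]
scene tin tidy -0.0359 -0.0542 r 0.0385 [368 268  49  26 864]
tin p 0.75 xy 0.6475 0.0259 tidy [-0.037   0.0504] r 0.0377 ztop 0.0553 976
tin p 0.71 xy 0.5693 -0.0471 tidy [-0.0364 -0.0566] r 0.0379 ztop 0.0552 993
```

View pics/t7.png

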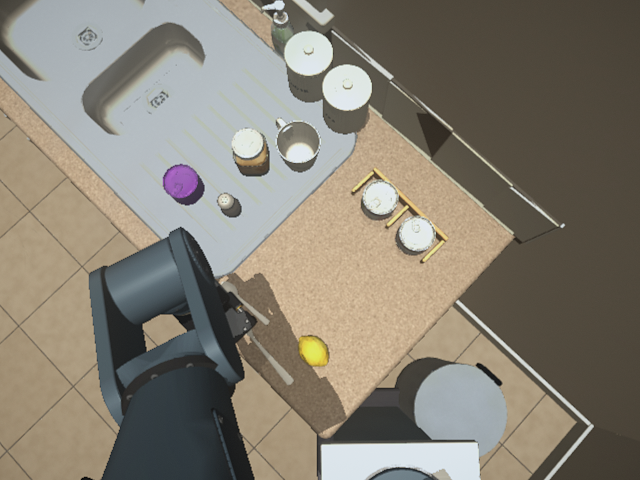

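View pics/s7.png

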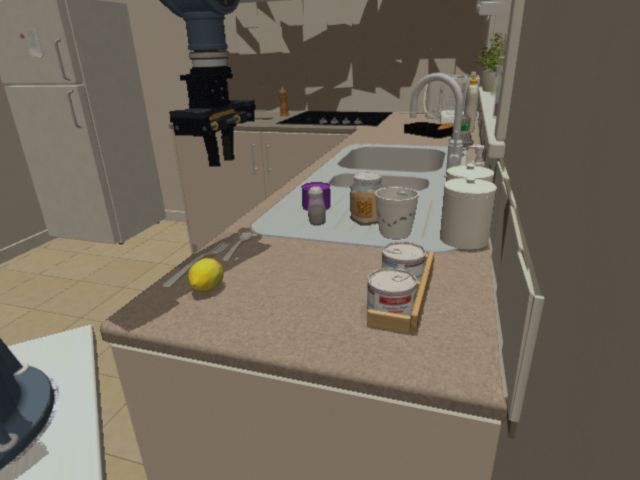

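Both pictures show the tins standing in their bays, at (380,200) and (416,235) in the top view. They sit against the rail and near the bay middles. The bystanders are unmoved and the arm is clear.

```bash
python3 -c "
from h import *
print(robot.hand_in())"
```

```text
the job is handed in; nothing more can be done
None
```

I pushed both tins along the worktop into the tidy, one into each bay, and handed the job in at about 13 s of the 72 s. For the push I set the fingers about 44 mm apart so each tin sat between them. I kept pushing each one until the gripper stalled against the back rail, with a force of about 4–8 N.

| Tin | Distance in front of the rail (target 38 mm, allowed 30–45.7) | Offset from the bay middle (limit 16 mm) |
|---|---|---|
| Left bay | 37 mm | 3 mm or less |
| Right bay | 36 mm | 4 mm or less |

- **Agreement between cameras:** the scene and top cameras differ by about 3 mm on the sideways position. That is roughly the calibration error, and well inside the limit.
- **Tin heights:** the top camera puts the tin tops at 55 mm in the bays, against 57 mm at the start. They should be 58 mm, so I take this as measurement error.
- **Tilt and bystanders:** I judged these by eye only. Both tins look upright, and no bystander appears to have moved.
- **Arm:** it ended well clear, touching nothing.
- **Refused call:** my first move call was refused for missing fields. It moved nothing.

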